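Close test strips into a drying jar

TASK

Put the carton of test strips away dry: lay it flat on the floor inside the large open drying jar, then gently set the large cover on that jar so that it is seated all round and level, and let go. Leave the small jar, the small cover and everything else on the bench where they are.

Things in the scene. Friction and masses are not known exactly. Their poses are not given: they have to be found in the camera images.
- jar_rim (a point): large open white plastic drying jar, round, loose, 0.85 kg: 148 mm outside diameter, 60 mm high, wall 6 mm (136 mm inside), floor 8 mm thick. The point is the centre of its mouth, level with the rim, 60 mm above the jar's underside; z is the jar's axis.
- cover_knob (a point): large grey cover for the large jar, right way up on the bench, about 0.25 kg: flange 154 mm across, 8 mm thick; below it a bevelled plug 126 mm across, 10 mm deep, that enters the mouth (3+ mm play round it); on top a black round knob, 32 mm across, 36 mm high. Point: the knob's centre, 18 mm above the flange's top, 36 mm above the plug's foot, 26 mm above the rim when seated. z: the cover's axis.
- carton_center (a point): small printed white carton of test strips, 88 x 58 mm and 30 mm high as it lies flat, 0.09 kg. The point is its centre, 15 mm above its underside; x is along the 88 mm length, y across the 58 mm width, z up.
- small_jar_rim (a point): small white jar of the same kind, 100 mm outside diameter and 60 mm high; a bystander, to be left alone. The point is the centre of its mouth.
- small_cover_knob (a point): small grey cover of the same kind, flange 104 mm in diameter, with a black knob of the same size (32 mm); it would fall into the large jar; a bystander, to be left alone. The point is the centre of its knob, 36 mm above the bench.
- white_bottle: white bottle with a blue cap, 58 mm in diameter, 125 mm high, at the back; bystander. Origin under its centre.
- brown_bottle: brown bottle with a black cap, 50 mm in diameter, 105 mm high, at the back; bystander. Origin under its centre.
- beaker: clear beaker, 59 mm in diameter, 72 mm high; bystander. Origin under its centre.
- lab_timer: square white timer, 62 x 62 x 18 mm; bystander. Origin under its centre.
- meter: grey pocket meter, 138 x 45 x 22 mm, its length along its x; bystander. Origin under its centre.
- marker: black marker pen, 138 mm long, 15 mm thick, its length along its y; bystander. Origin under its centre.
- strip_tape: roll of tape lying flat, 61 mm in diameter, 18 mm high; bystander. Origin under its centre.
Not all that is in view belongs to the job. Leave any pink look-alike of the part that bears carton_center alone.

How it is judged (in metres and radians):
On the way, in this order (a step that is already met when the one before it is completed fails the run):
1. the carton lies flat on the floor of the large jar, let go, the jar still open (horizontal distance between carton_center and jar_rim below 0.025 m and z of carton_center in the frame of jar_rim below -0.032 m and angle between carton_center's own z axis and vertical below 0.08 rad and contact force between the fingers and carton below 0.1 N and horizontal distance between cover_knob and jar_rim above 0.1 m), for 0.2 s.
2. the large cover sits seated and level on the large jar (horizontal distance between cover_knob and jar_rim below 0.008 m and z of cover_knob in the frame of jar_rim between 0.022 and 0.0285 m and angle between the z axis of cover_knob and the z axis of jar_rim, either way round below 0.035 rad), for 0.2 s.
At the end, for the whole second after the job is handed in: Carton flat (within 4.5 degrees) on the large jar's floor, within 25 mm of its middle; jar level on the bench; large cover's plug in its mouth, centred within 8 mm, knob centre 22 to 28.5 mm above the rim, flange parallel to the rim within 2 degrees; all let go and at rest (all of step 2 and horizontal distance between carton_center and jar_rim below 0.025 m and z of carton_center in the frame of jar_rim below -0.032 m and angle between carton_center's own z axis and vertical below 0.08 rad and contact force between the fingers and carton below 0.1 N and angle between jar_rim's own z axis and vertical below 0.03 rad and height (world z) of jar_rim between 0.057 and 0.064 m and contact force between the fingers and cover below 0.1 N and linear speed of each of cover, jar, carton below 0.02 m/s); the robot touches nothing.
It fails at once if the large cover is let fall from more than about a centimetre (faster than 0.45 m/s while not held) (contact force between the fingers and cover below 0.1 N and linear speed of cover above 0.45 m/s).
It fails at once if the large cover is slammed or pressed hard on the jar (over 60 N) (contact force between cover and jar above 60 N).
It fails at once if the large jar is tipped by more than 15 degrees (angle between jar_rim's own z axis and vertical above 0.26 rad).
It fails at once if a bystander is moved by more than 30 mm (distance of any of small_jar_rim, small_cover_knob, white_bottle, brown_bottle, beaker, lab_timer, meter, marker, strip_tape from where it was at the start of the episode above 0.03 m).
It also fails if it takes over 70 s, if anything falls off the work surface, if the arm or the gripper's body presses on something with over 40 N, if the wrist force passes 120 N, or if a joint passes its speed limit or range.

ROBOT

A 7-joint arm with a two-finger parallel gripper is mounted at the origin on a cart in front of the work surface, level with it; the furniture and walls round the work are solid. World frame = base frame: x ahead of the robot, y to its left, z up, the work surface at z = 0. Lengths are in mm, angles in rad, forces in N, time in s.
With the tool pointing down it reaches from about 425 to 875 mm from the base axis. Payload 4.7 kg.
Tool frame: the origin (TCP) lies at the centre of the arm's flange, where the gripper is bolted on; the fingertips stand 173 mm ahead of it and the grasp point (between the pads) lies 155 mm ahead of it; z points along the fingers, y is the direction in which the jaws open and shut (so a half turn about z gives the same grasp; the last joint's range is limited). The gripper opens to 85 mm and grips with 20 to 120 N. Pads are 22 mm wide; open, the fingers measure 114 mm over their backs; the gripper's body (76 mm by 85 mm) begins 54 mm behind the grasp point. The pads swing forward as they close: fully open they stand 13 mm farther back than shut.
Start: joints at [-1.169, 0.321, -0.07, 1.45, 0.023, 1.371, -0.057], TCP at [245.815, 601.732, 404.749] pointing down, gripper open.
Joint ranges: [-2.86, 2.86], [-0.3, 2.09], [-1.38, 1.24], [0.06, 2.45], [-1.56, 4.7], [0.09, 2.05], [-2.69, 2.69]. Speed limits (rad/s): [2.57, 2.57, 3.14, 3.14, 3.14, 3.14, 3.14].

INTERFACE

Orientations are given as a unit quaternion [w, x, y, z].
In Python, from cell import robot gives the robot as it stands.
- The arm moves only by the shell command python3 -m crank 'ROWS' [OPENING] [FORCE]. ROWS is text: rows parted by semicolons, each of 4 numbers parted by spaces: the shift along the tool's x, y, z in m, then the turn about the tool's z in rad. In form: dx dy dz roll; .... A call has 1 to 20 rows; each row is the pose to reach, as a shift and turn from the pose commanded when the call began, along the tool's axes at that moment; what a row does not reach only later rows make up. A row lasts 1/10 s, in which the tool goes at most 50 mm and 8.59 degrees, less where a joint would pass 70% of its speed; a pose out of reach is approached as far as the arm can. A call with a gripper value outside its range is refused whole. OPENING is the gripper command: -1 is shut, 1 is fully open, values between are in proportion, set as the call begins (- or left out, the last holds). The fingers move at their own pace and stop on an object; FORCE is the grip in N (left out, the last holds). Time passes only in rows, so rows that repeat a pose let the fingers close. It gives the time, the measured TCP pose, the force and the opening at its end, in the units of the state.
- robot.state(): the state, without advancing time (a new reading comes with each control period).
- robot.get_image(name): name is "side" or "top" or "wrist"; returns (picture, depth): 384x512x3 uint8, red, green, blue; 384x512 float32, mm along the optical axis (not along the pixel's ray), 0 where there is no reading.
- robot.camera_info(name): a dict with "camera_matrix" (3x3 intrinsics, pixels), "k1" (the pictures are not rectified: a ray, as slopes to the right and down, at radius r is drawn at 1 + k1 r^2 times it, then the intrinsics apply), "R" (3x3) and "t" (3): a world point X has camera coordinates R X + t; the wrist camera has in their place "T_tool_cam" (4x4, takes a point from camera to tool coordinates, whose origin is the TCP and whose axes are the flange's). Camera axes: x right, y down, z forward; pixel columns grow to the right and rows downward; lengths in mm; the calibration is good to about 2 mm. A picture is of the moment at which its call begins: read the wrist's pose just before it. camera_info takes no time and is no camera call.
- robot.job_done(): hands the job in, once; it reports no verdict.
The state is a dict: "t": time; "joints": joint angles; "qvel": joint speeds; "joint_efforts": joint torques, N m; "eef_pos": TCP position; "eef_rot": TCP orientation; "ft_force": force on the tool from outside, world axes, zero at the start; "wrist_torque": the same for the moment, N m; "width": opening from 0.0 (shut) to 1.0 (fully open).
Only numpy, scipy, OpenCV 4.12 (cv2) and the standard library are available. Lean on these libraries where they do the work, as an engineer would, in place of code of your own. Each camera call takes 0.05 s, during which the arm holds its last target. There are 200 camera calls.

## Working session

There is one attempt and no reset: what is moved stays moved. The work goes in short steps, Python scripts to look and compute and a shell command to move; the robot and the scene stay as the last step left them, time stands still between calls to the robot, and variables do not carry over. Pictures are saved under pics/ and viewed, about 8 in all and at most 12, crops included, and the job is handed in when it is done.

```bash
mkdir -p pics; ls; cat > h.py <<'E'
import numpy as np, cv2
from scipy.spatial.transform import Rotation as Ro
from cell import robot
def tool():
    s=robot.state(); q=s["eef_rot"]; return Ro.from_quat([q[1],q[2],q[3],q[0]]).as_matrix(), np.array(s["eef_pos"])
def cloud(name):
    """picture, depth, world xyz per pixel"""
    Rt,pt=tool(); im,d=robot.get_image(name); c=robot.camera_info(name); K=np.array(c["camera_matrix"],float)
    h,w=d.shape; u,v=np.meshgrid(np.arange(w),np.arange(h))
    p=np.stack([u,v],-1).reshape(-1,1,2).astype(np.float64)
    n=cv2.undistortPoints(p,K,np.array([c["k1"],0,0,0,0.])).reshape(h,w,2)
    P=np.dstack([n,np.ones((h,w))])*d[...,None]
    if "R" in c: X=(P-np.array(c["t"]).ravel())@np.array(c["R"])
    else:
        T=np.array(c["T_tool_cam"]); X=(P@T[:3,:3].T+T[:3,3])@Rt.T+pt
    X[d<=0]=np.nan
    return im,d,X
E
python3 - <<'E'
from h import *
for n in("top","side"):
    im,d,X=cloud(n); np.savez(f"{n}0.npz",im=im,X=X); cv2.imwrite(f"pics/{n}0.png",im[...,::-1])
    print(n,np.nanmin(X.reshape(-1,3),0),np.nanmax(X.reshape(-1,3),0),(d<=0).mean())
print(robot.state()); print(tool()); print(robot.camera_info("wrist"))
E
```

```text
pics
top [ -337.47131444 -1350.25362874  -864.12683917] [1042.46194819  788.04017963  748.43353513] 0.0037027994791666665
side [-848.40993451 -921.01525449 -849.41025119] [1048.86872746  800.34426643  734.90900001] 0.003987630208333333
{'t': 0.1, 'joints': array([-1.16890139,  0.32174723, -0.07008007,  1.45154538,  0.02262404,
        1.37080586, -0.05685395]), 'qvel': array([ 2.26485912e-03, -6.57667120e-04, -7.76752774e-04, -2.33678128e-03,
        1.16115791e-03,  4.66229566e-05, -1.31773666e-03]), 'joint_efforts': array([-4.55345362e-04, -4.94878900e+01, -3.84344961e-01, -3.15213490e+01,
        1.31027054e-02,  7.45140627e-03, -9.88159314e-06]), 'eef_pos': array([245.76318638, 601.55134177, 403.73747953]), 'eef_rot': array([-1.07213917e-04,  1.92648348e-01,  9.81267484e-01, -8.52908506e-04]), 'ft_force': array([-0.13013423,  0.19285429, -0.39274688]), 'wrist_torque': array([0.00376393, 0.03699345, 0.0107075 ]), 'width': 1.00037704748332}
(array([[-9.25773205e-01,  3.78078936e-01, -5.39033891e-04],
       [ 3.78079302e-01,  9.25771773e-01, -1.63255360e-03],
       [-1.18211767e-04, -1.71517194e-03, -9.99998522e-01]]), array([245.76318638, 601.55134177, 403.73747953]))
{'camera_matrix': array([[281.79245353,   0.        , 255.0103209 ],
       [  0.        , 281.79245353, 186.68644814],
       [  0.        ,   0.        ,   1.        ]]), 'k1': -0.025585564201101627, 'T_tool_cam': array([[ 9.79100587e-04, -9.63366338e-01, -2.68187137e-01,
         6.74575221e+01],
       [ 9.99999151e-01,  1.17380851e-03, -5.65679076e-04,
         4.01167869e-01],
       [ 8.59756525e-04, -2.68186356e-01,  9.63366669e-01,
         3.10046616e+01],
       [ 0.00000000e+00,  0.00000000e+00,  0.00000000e+00,
         1.00000000e+00]])}
```

View pics/top0.png

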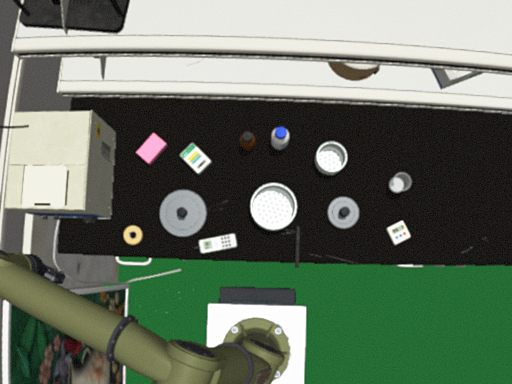

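View pics/side0.png

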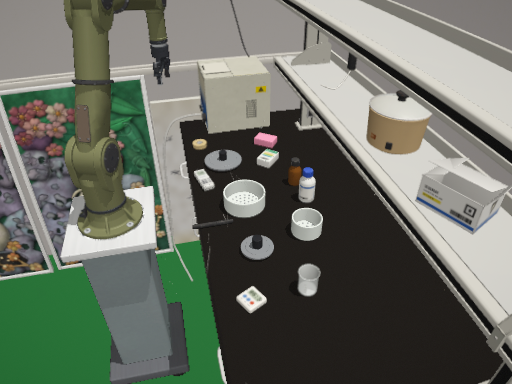

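Top view: the large jar is at (273,207), the large cover at (183,213), the carton at (195,158) beside a pink look-alike at (151,149), and an instrument box on the left. The side view agrees.

```bash
python3 - <<'E'
from h import *
z=np.load("top0.npz"); im,X=z["im"],z["X"]
def reg(u,v,r):
    m=np.zeros(X.shape[:2],bool); m[v-r:v+r,u-r:u+r]=1; return m
Z=X[...,2]
print("bench z",np.nanmedian(Z[170:180,330:420]) if 0 else np.nanmedian(Z[230:245,310:380]))
def circ(m,n):
    P=X[m].reshape(-1,3); c,r=cv2.minEnclosingCircle(P[:,:2].astype(np.float32)); print(n,np.round(c),round(r,1),"z",np.nanmedian(P[:,2]).round(1),"mean",P.mean(0).round(1),len(P))
m=reg(273,207,30)&(Z>52)&(Z<70); circ(m,"jar rim")
m=reg(183,213,30)&(Z>10)&(Z<25); circ(m,"cover flange")
m=reg(183,213,10)&(Z>45)&(Z<62); circ(m,"cover knob top")
m=reg(344,212,8)&(Z>45)&(Z<70); circ(m,"small knob")
for n,(u,v) in dict(carton=(195,158),pink=(151,149),meter=(217,243),marker=(297,245)).items():
    m=reg(u,v,20)&(Z>(20 if n!='meter' and n!='marker' else 9))&(Z<45); P=X[m]
    print(n,cv2.minAreaRect(P[:,:2].astype(np.float32)),np.median(P[:,2]),len(P))
for n,(u,v) in dict(white=(281,138),brown=(247,142),sjar=(331,157),beaker=(400,183),tape=(132,235)).items():
    m=reg(u,v,18)&(Z>10); print(n,np.nanmin(X[m],0).round(),np.nanmax(X[m],0).round())
# instrument box & shelf
for n,s in dict(box=(slice(110,215),slice(10,118)),shelf=(slice(30,108),slice(60,500))).items():
    P=X[s].reshape(-1,3);P=P[P[:,2]>60]; print(n,np.percentile(P,[1,50,99],axis=0).round())
s=np.load("side0.npz")["X"]; print("box side",s[65,240],s[125,240],s[100,265], s[125,205])
E
```

```text
bench z -0.06736592730380572
jar rim [470. -42.] 74.1 z 59.0 mean [471.4 -40.8  59.2] 274
cover flange [426. 243.] 120.7 z 18.6 mean [438.4 249.5  18.4] 1590
cover knob top [442. 251.] 16.1 z 54.3 mean [441.8 250.4  53.9] 81
small knob [ 462. -273.] 17.1 z 53.9 mean [ 460.6 -273.6   53.4] 78
carton ((621.7398071289062, 219.84231567382812), (87.8144302368164, 58.65401840209961), 46.80118942260742) 30.750000256216026 460
pink ((652.8028564453125, 368.45843505859375), (63.776451110839844, 88.24545288085938), 51.96537780761719) 30.600266839991026 461
meter ((363.6187744140625, 137.64480590820312), (97.6823959350586, 127.3119125366211), 2.956862688064575) 21.951686564957225 548
marker ((361.7449645996094, -136.454833984375), (156.49021911621094, 102.08969116210938), 28.683610916137695) 14.062509390323124 172
white [ 647. -105.   10.] [757. -11. 132.]
brown [648.  26.  10.] [727.  94. 112.]
sjar [ 584. -276.   10.] [ 699. -177.   69.]
beaker [ 508. -514.   10.] [ 620. -428.   77.]
tape [312. 368.  10.] [392. 471.  26.]
box [[412. 493.  71.]
 [552. 583. 275.]
 [702. 765. 285.]]
shelf [[ 747. -668.  275.]
 [ 780.  -66.  318.]
 [ 853.  568.  611.]]
box side [598.34491679 622.41153159 276.97663845] [565.09715474 492.20666483  38.39186856] [685.88007989 499.42403639 147.16298447] [413.77602114 602.88111029   2.20937022]
```

```bash
cat >> h.py <<'E'
def plan(x,y,zg,yaw=None,L=155):
    """tool-axes row (m, rad) to put the grasp point at x,y,zg (mm) pointing down, jaw axis (tool y) at world angle yaw deg (mod 180)"""
    R,p=tool(); d=R.T@(np.array([x,y,zg+L])-p)/1000
    r=0
    if yaw is not None:
        cur=np.degrees(np.arctan2(R[1,1],R[0,1])); r=-(yaw-cur)
        r=np.radians(r)
    return np.r_[d,r].round(4)
E
python3 - <<'E'
from h import *
for a in((300,430,250,40),(450,330,250,0),(622,220,180,-43.2)): print(plan(*a))
E
```

```text
[-0.1151 -0.1383 -0.001   0.4849]
[-2.9170e-01 -1.7420e-01 -9.0000e-04  1.1831e+00]
[-0.4926 -0.2109  0.0692  1.9371]
```

```bash
python3 -m crank '-0.03 -0.035 0 0.12; -0.06 -0.07 0 0.24; -0.09 -0.105 0 0.36; -0.115 -0.138 0 0.49; -0.155 -0.147 0 0.63; -0.2 -0.156 0 0.78; -0.245 -0.165 0 0.93; -0.29 -0.174 0 1.07; -0.33 -0.18 0 1.21; -0.37 -0.19 0.01 1.35; -0.41 -0.2 0.03 1.49; -0.45 -0.205 0.05 1.63; -0.475 -0.211 0.069 1.78; -0.4926 -0.2109 0.0692 1.9371; -0.4926 -0.2109 0.0692 1.9371; -0.4926 -0.2109 0.0692 1.9371; -0.4926 -0.2109 0.0692 1.9371' 1
python3 - <<'E'
from h import *
im,d,X=cloud("wrist"); cv2.imwrite("pics/w1.png",im[...,::-1]); Z=X[...,2]
m=((Z>24)&(Z<38)).astype(np.uint8); n,l,st,c=cv2.connectedComponentsWithStats(m)
for i in range(1,n):
    if st[i,4]>500:
        P=X[l==i]; print(st[i],cv2.minAreaRect(P[:,:2].astype(np.float32)),np.median(P[:,2]))
print(tool()); print(robot.state()["joints"])
E
```

```text
t: 1.8
eef_pos: [621.2, 221.5, 335.9]
eef_rot: [-0.001, 0.917, 0.399, 0.0]
ft_force: [0.1, 0.1, 0.1]
width: 0.998
[ 115    0  107   77 6963] ((652.9992065429688, 369.28253173828125), (58.56639862060547, 89.02649688720703), 51.197906494140625) 30.170471060018315
[ 229  134   59   86 4859] ((623.823974609375, 219.47933959960938), (88.12062072753906, 57.14999771118164), 47.19072723388672) 30.279185014863515
(array([[ 6.81871229e-01,  7.31472222e-01,  1.19707851e-04],
       [ 7.31471447e-01, -6.81870728e-01,  1.35336108e-03],
       [ 1.07157131e-03, -8.35255106e-04, -9.99999077e-01]]), array([621.25135989, 221.54597194, 336.09216285]))
[-0.71065538  0.396018    0.42624275  1.52876649 -0.17001991  1.25286888
 -1.01072047]
```

View pics/w1.png

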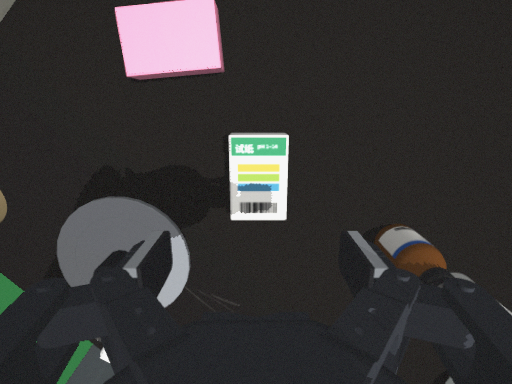

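The carton sits upright at (258,177) between the fingers, with the pink box at (170,40). The wrist and top measurements agree to within about 2 mm.

```bash
python3 - <<'E'
from h import *
print(plan(623,219.5,21,-42.8))
E
```

```text
[-0.0005  0.0028  0.1601 -0.0033]
```

```bash
python3 -m crank '0 0.0028 0.04 0; 0 0.0028 0.08 0; 0 0.0028 0.11 0; 0 0.0028 0.135 0; 0 0.0028 0.15 0; 0 0.0028 0.16 0; 0 0.0028 0.16 0; 0 0.0028 0.16 0'
python3 -m crank '0 0 0 0; 0 0 0 0; 0 0 0 0; 0 0 0 0; 0 0 0 0; 0 0 0 0; 0 0 0 0; 0 0 0 0' -1 25
python3 -m crank '0 0 -0.03 0; 0 0 -0.06 0; 0 0 -0.1 0; 0 0 -0.14 0; 0 0 -0.14 0; 0 0 -0.14 0'
python3 - <<'E'
from h import *
im,d,X=cloud("wrist"); cv2.imwrite("pics/w2.png",im[...,::-1])
for a in((560,120,165,-50),(470.5,-41.5,165,-60)): print(plan(*a))
print(tool())
E
```

```text
t: 2.65
eef_pos: [624.7, 218.6, 176.8]
eef_rot: [-0.0, 0.918, 0.397, 0.001]
ft_force: [0.9, -0.0, -0.1]
width: 1.003
t: 3.45
eef_pos: [624.7, 218.6, 176.9]
eef_rot: [-0.0, 0.918, 0.397, 0.001]
ft_force: [-0.8, 0.0, 6.9]
width: 0.67
t: 4.05
eef_pos: [624.3, 218.2, 316.4]
eef_rot: [-0.0, 0.918, 0.397, 0.001]
ft_force: [-0.9, 0.7, -1.9]
width: 0.672
[-0.1152  0.0208 -0.0052  0.1186]
[-0.2942  0.0661 -0.005   0.2931]
(array([[ 6.84608424e-01,  7.28910157e-01, -1.13519364e-03],
       [ 7.28910399e-01, -6.84609058e-01, -2.60965695e-04],
       [-9.67384391e-04, -6.48795132e-04, -9.99999322e-01]]), array([623.72005155, 218.20393502, 314.74379389]))
```

View pics/w2.png

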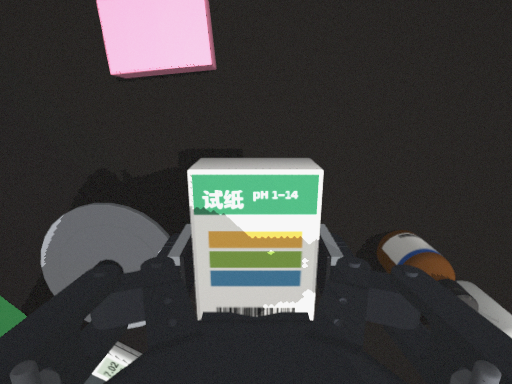

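The carton is held squarely (top face at rows 160–310). I'll measure its tilt and offset in the hand.

```bash
cat > held.py <<'E'
from h import *
im,d,X=cloud("wrist"); R,p=tool(); T=(X-p)@R   # tool frame
Z=T[...,2]; m=(abs(T[...,1])<32)&(T[...,0]>-60)&(T[...,0]<60)&(Z>120)&(Z<175)
P=T[m]; P=P[abs(P[:,2]-np.median(P[:,2]))<12]
for _ in range(3):
    A=np.c_[P[:,:2],np.ones(len(P))]; s=np.linalg.lstsq(A,P[:,2],rcond=None)[0]; r=P[:,2]-A@s; P=P[abs(r)<2.5]
print("plane z=ax+by+c",s.round(3),"x range",np.percentile(P[:,0],[0.5,99.5]),"y",np.percentile(P[:,1],[.5,99.5]),len(P),r.std())
for a in((560,120,165,-50),(470.5,-41.5,165,-60)): print(plan(*a))
E
python3 held.py
```

```text
plane z=ax+by+c [ 4.00000e-03 -1.00000e-03  1.45646e+02] x range [-27.89662369  44.07267295] y [-28.1444719   29.18216881] 18484 0.6337294224152773
[-0.115   0.021  -0.0059  0.1186]
[-0.294   0.0663 -0.0055  0.2932]
```

```bash
python3 -m crank '-0.015 0.003 -0.005 0.02; -0.04 0.008 -0.005 0.05; -0.075 0.014 -0.005 0.08; -0.115 0.021 -0.005 0.12; -0.16 0.032 -0.005 0.16; -0.2 0.042 -0.005 0.2; -0.24 0.052 -0.005 0.24; -0.27 0.06 -0.005 0.27; -0.285 0.064 -0.005 0.29; -0.294 0.0663 -0.005 0.293; -0.294 0.0663 -0.005 0.293; -0.294 0.0663 -0.005 0.293; -0.294 0.0663 -0.005 0.293'
python3 - <<'E'
from h import *
im,d,X=cloud("wrist"); cv2.imwrite("pics/w3.png",im[...,::-1]); Z=X[...,2]
m=(Z>54)&(Z<66)&(np.hypot(X[...,0]-470,X[...,1]+42)<95); P=X[m]
c=cv2.minEnclosingCircle(P[:,:2].astype(np.float32)); print(c,np.median(P[:,2]),len(P))
from scipy.optimize import least_squares
f=least_squares(lambda q:np.hypot(P[:,0]-q[0],P[:,1]-q[1])-q[2],[470,-42,71],loss="soft_l1"); print(f.x)
_,_,X=cloud("top"); Z=X[...,2]; m=(Z>54)&(Z<66)&(np.hypot(X[...,0]-470,X[...,1]+42)<95); P=X[m]
f=least_squares(lambda q:np.hypot(P[:,0]-q[0],P[:,1]-q[1])-q[2],[470,-42,71],loss="soft_l1"); print("top",f.x)
print(tool()[1]); print(plan(470.5,-41.5,185-155,-60))
E
python3 held.py
```

```text
t: 5.45
eef_pos: [471.8, -39.9, 320.4]
eef_rot: [0.0, 0.966, 0.26, -0.0]
ft_force: [-0.3, 0.3, -1.4]
width: 0.676
((469.1676940917969, -42.61015701293945), 73.56770324707031) 59.38389898395985 2637
[469.73132446 -42.04860012  69.55596411]
top [470.830014   -44.8277076   73.55641752]
[471.65901432 -40.24731406 320.42234904]
[-0.0016  0.0005  0.1354  0.0022]
plane z=ax+by+c [ 6.00000e-03 -1.00000e-03  1.46518e+02] x range [-28.08003122  43.91628349] y [-28.66927966  28.65295343] 18510 0.632995881657208
[ 0.157  -0.0945  0.0003 -0.1728]
[-0.0014  0.0004  0.0004  0.0018]
```

View pics/w3.png

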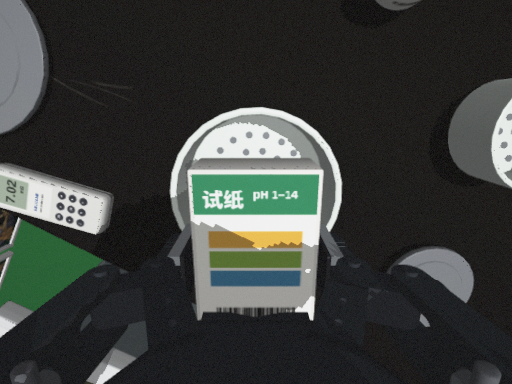

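The carton is over the jar mouth (ring around (256,195)). It is level in the hand, and its underside is 176.5 mm ahead of the TCP.

```bash
python3 -m crank '-0.0015 0.0005 0.03 0; -0.0015 0.0005 0.06 0; -0.0015 0.0005 0.085 0; -0.0015 0.0005 0.105 0; -0.0015 0.0005 0.12 0; -0.0015 0.0005 0.128 0; -0.0015 0.0005 0.132 0; -0.0015 0.0005 0.134 0; -0.0015 0.0005 0.1345 0; -0.0015 0.0005 0.1345 0'
python3 -m crank '0 0 0 0; 0 0 0 0; 0 0 0 0; 0 0 0 0; 0 0 0 0' 0.75
python3 -m crank '0 0 -0.02 0; 0 0 -0.05 0; 0 0 -0.09 0; 0 0 -0.13 0; 0 0 -0.16 0; 0 0 -0.16 0; 0 0 -0.16 0'
python3 - <<'E'
from h import *
im,d,X=cloud("wrist"); cv2.imwrite("pics/w4.png",im[...,::-1]); Z=X[...,2]
m=(Z>31)&(Z<46)&(np.hypot(X[...,0]-470,X[...,1]+42)<56); P=X[m]
print("carton",cv2.minAreaRect(P[:,:2].astype(np.float32)),np.median(P[:,2]),len(P))
A=np.c_[P[:,:2],np.ones(len(P))];print(np.linalg.lstsq(A,P[:,2],rcond=None)[0])
im,d,X=cloud("top"); Z=X[...,2]
m=(Z>54)&(Z<66)&(np.hypot(X[...,0]-470,X[...,1]+42)<95);print("top rim",cv2.minEnclosingCircle(X[m][:,:2].astype(np.float32)))
for a in((440,120,160,-30),(442,250.5,160,0)): print(plan(*a))
E
```

```text
t: 6.6
eef_pos: [470.5, -42.5, 186.6]
eef_rot: [-0.0, 0.966, 0.259, 0.001]
ft_force: [-0.2, 0.1, -1.4]
width: 0.674
t: 7.1
eef_pos: [470.2, -42.5, 186.1]
eef_rot: [-0.0, 0.966, 0.259, 0.0]
ft_force: [-0.6, -0.1, 0.9]
width: 0.873
t: 7.8
eef_pos: [470.2, -42.6, 346.4]
eef_rot: [-0.0, 0.966, 0.259, 0.001]
ft_force: [0.2, 0.3, -1.0]
width: 0.878
carton ((471.1102294921875, -43.04253387451172), (87.74063873291016, 58.115299224853516), 30.033985137939453) 38.2823162260089 4784
[-3.88547897e-03 -2.49775249e-03  3.99584531e+01]
top rim ((466.25830078125, 9.057785034179688), 50.95332336425781)
[ 0.0557 -0.1555  0.0298 -0.5236]
[ 0.1227 -0.2675  0.0298 -1.0472]
```

View pics/w4.png

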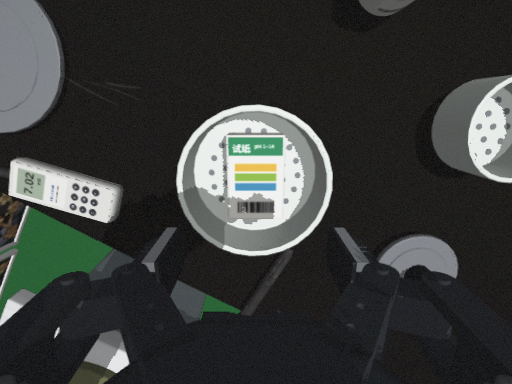

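The carton lies flat in the jar, with its top at z=38.3 (expected 38) and its centre about 1.5 mm from the jar axis. Next I'll refit the jar rim from this clear view and move over the large cover.

```bash
cat > fit.py <<'E'
from h import *
from scipy.optimize import least_squares
def outer(X,c,lo,hi,rmax):
    """centre by fitting the outer edge: farthest point per angular bin; circle fit"""
    Z=X[...,2]; r=np.hypot(X[...,0]-c[0],X[...,1]-c[1]); P=X[(Z>lo)&(Z<hi)&(r<rmax)]
    a=(np.degrees(np.arctan2(P[:,1]-c[1],P[:,0]-c[0]))//5).astype(int); r=np.hypot(P[:,0]-c[0],P[:,1]-c[1])
    Q=np.array([P[a==i][r[a==i].argmax()] for i in np.unique(a)])
    f=least_squares(lambda q:np.hypot(Q[:,0]-q[0],Q[:,1]-q[1])-q[2],[*c,60],loss="soft_l1")
    A=np.c_[P[:,:2],np.ones(len(P))]; s=np.linalg.lstsq(A,P[:,2],rcond=None)[0]
    return f.x.round(1),"z",np.median(P[:,2]).round(1),"tilt",s[:2].round(4),"bins",len(Q)
E
python3 - <<'E'
from fit import *
_,_,X=cloud("wrist"); print("jar",outer(X,(470,-42),55,65,90))
E
python3 -m crank '0.01 -0.03 0.005 -0.11; 0.02 -0.06 0.01 -0.22; 0.03 -0.09 0.015 -0.33; 0.045 -0.125 0.02 -0.44; 0.056 -0.1555 0.025 -0.54; 0.075 -0.185 0.03 -0.65; 0.09 -0.215 0.03 -0.76; 0.105 -0.24 0.03 -0.87; 0.115 -0.258 0.03 -0.97; 0.1227 -0.2675 0.03 -1.047; 0.1227 -0.2675 0.03 -1.047; 0.1227 -0.2675 0.03 -1.047; 0.1227 -0.2675 0.03 -1.047'
python3 - <<'E'
from fit import *
im,_,X=cloud("wrist"); cv2.imwrite("pics/w5.png",im[...,::-1])
print("flange",outer(X,(441,250),12,25,85)); print("knob",outer(X,(441,250),50,60,25))
_,_,X=cloud("top"); print("top jar",outer(X,(470,-42),55,65,90)) 
print(tool()[1],plan(442,250.5,42,0))
E
```

```text
jar (array([469. , -42.5,  73.2]), 'z', np.float64(59.4), 'tilt', array([0.0037, 0.0007]), 'bins', 72)
t: 9.25
eef_pos: [442.7, 249.2, 315.4]
eef_rot: [0.0, 0.708, 0.706, -0.001]
ft_force: [0.7, -0.1, 0.0]
width: 0.876
flange (array([441.2, 252.8,  76.2]), 'z', np.float64(18.4), 'tilt', array([ 0.0007, -0.0023]), 'bins', 72)
knob (array([441.7, 253. ,  15.3]), 'z', np.float64(53.6), 'tilt', array([-0.009 , -0.0189]), 'bins', 72)
top jar (array([470.2, -42.1,  72.7]), 'z', np.float64(60.0), 'tilt', array([-0.0015, -0.0003]), 'bins', 72)
[442.74985352 249.38731379 315.83465639] [ 0.0011 -0.0007  0.1188 -0.0025]
```

View pics/w5.png

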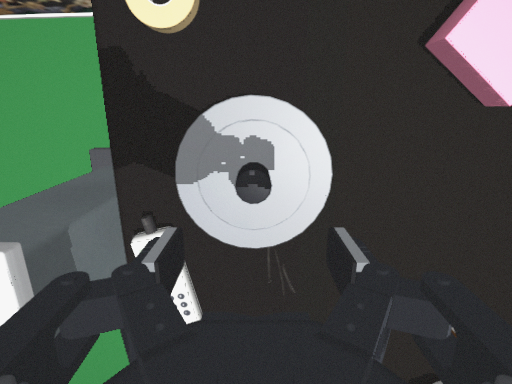

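The large cover is centred at (254,172) in the image, with its knob at (254,182). Before grasping it I'll look at the jar in this same hand orientation, so that camera bias cancels in the jar-to-cover vector.

```bash
python3 -m crank '-0.02 0.002 0 0; -0.05 0.005 0 0; -0.09 0.009 0 0; -0.13 0.013 0 0; -0.17 0.017 0 0; -0.21 0.02 0 0; -0.245 0.023 0 0; -0.27 0.025 0 0; -0.285 0.027 0 0; -0.2915 0.027 0 0; -0.2915 0.027 0 0; -0.2915 0.027 0 0; -0.2915 0.027 0 0; -0.2915 0.027 0 0'
python3 - <<'E'
from fit import *
_,_,X=cloud("wrist"); print("jar",outer(X,(470,-42),55,65,90)); R,p=tool(); print(p,R[:,1])
print(plan(441.7,252.5,150,0))
E
```

```text
t: 10.75
eef_pos: [469.6, -40.1, 316.0]
eef_rot: [-0.0, 0.707, 0.708, 0.0]
ft_force: [0.1, 1.1, 0.5]
width: 0.874
jar (array([468.6, -42.2,  73.3]), 'z', np.float64(59.4), 'tilt', array([0.0003, 0.0036]), 'bins', 72)
[469.59891514 -40.25925705 315.98501898] [ 9.99999044e-01  1.38231888e-03 -3.72149423e-05]
[ 0.2928 -0.0275  0.011   0.0014]
```

```bash
python3 -m crank '0.02 -0.002 0 0; 0.05 -0.005 0 0; 0.09 -0.009 0 0; 0.13 -0.013 0 0; 0.17 -0.017 0 0; 0.21 -0.02 0 0; 0.245 -0.023 0 0; 0.27 -0.025 0.005 0; 0.285 -0.027 0.01 0; 0.2928 -0.0275 0.011 0; 0.2928 -0.0275 0.011 0; 0.2928 -0.0275 0.011 0; 0.2928 -0.0275 0.011 0'
python3 - <<'E'
from fit import *
_,_,X=cloud("wrist"); print("knob",outer(X,(441,252),50,60,25)); print("flange",outer(X,(441,251),12,25,85)); print(tool()[1],plan(441.6,252.5,42,0))
E
```

```text
t: 12.1
eef_pos: [442.7, 250.3, 305.3]
eef_rot: [0.0, 0.708, 0.706, 0.0]
ft_force: [-0.4, -0.3, -0.6]
width: 0.876
knob (array([441.5, 253.1,  15.2]), 'z', np.float64(53.7), 'tilt', array([ 0.0006, -0.0215]), 'bins', 72)
flange (array([441.2, 252.8,  76.2]), 'z', np.float64(18.4), 'tilt', array([ 0.    , -0.0024]), 'bins', 72)
[442.58295645 250.47788827 305.3180104 ] [ 0.002  -0.001   0.1083 -0.0023]
```

```bash
python3 -m crank '0.002 -0.001 0.025 0; 0.002 -0.001 0.05 0; 0.002 -0.001 0.07 0; 0.002 -0.001 0.088 0; 0.002 -0.001 0.1 0; 0.002 -0.001 0.106 0; 0.002 -0.001 0.108 0; 0.002 -0.001 0.108 0; 0.002 -0.001 0.108 0'
python3 -m crank '0 0 0 0; 0 0 0 0; 0 0 0 0; 0 0 0 0; 0 0 0 0; 0 0 0 0; 0 0 0 0; 0 0 0 0; 0 0 0 0; 0 0 0 0' -1 45
python3 -m crank '0 0 -0.01 0; 0 0 -0.03 0; 0 0 -0.06 0; 0 0 -0.09 0; 0 0 -0.11 0; 0 0 -0.12 0; 0 0 -0.12 0; 0 0 -0.12 0'
cat > cov.py <<'E'
from fit import *
im,_,X=cloud("wrist"); R,p=tool(); T=(X-p)@R; T[...,2]*=-1
print("flange in tool frame (-z)",outer(T,(0,0),-200,-170,85),"p",p, "world yaw y",R[:,1].round(4), "world tilt",R[:,2].round(4))
cv2.imwrite("pics/cov.png",im[...,::-1])
E
python3 cov.py
```

```text
t: 13.05
eef_pos: [441.5, 253.9, 197.8]
eef_rot: [0.0, 0.707, 0.707, 0.001]
ft_force: [0.1, -0.5, 0.1]
width: 0.877
t: 14.05
eef_pos: [441.2, 253.9, 197.6]
eef_rot: [-0.0, 0.707, 0.707, 0.0]
ft_force: [-1.8, -1.1, 5.1]
width: 0.356
t: 14.85
eef_pos: [440.7, 253.5, 316.0]
eef_rot: [-0.0, 0.707, 0.707, -0.001]
ft_force: [-0.2, 0.6, -2.8]
width: 0.363
flange in tool frame (-z) (array([ 9.7,  0.8, 68.8]), 'z', np.float64(-178.8), 'tilt', array([-0.0108,  0.0017]), 'bins', 60) p [440.54485221 253.44398065 315.5381592 ] world yaw y [ 1.e+00 -1.e-04 -2.e-03] world tilt [-0.002  -0.0016 -1.    ]
```

View pics/cov.png

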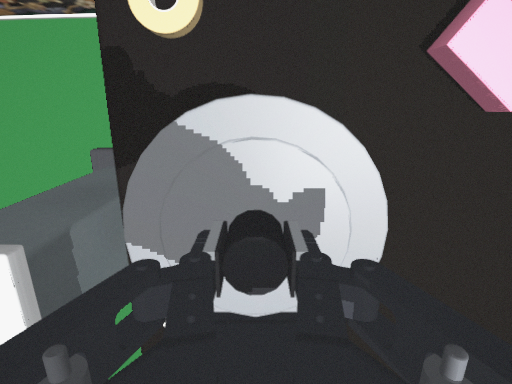

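The large cover is held by its knob (knob at (255,240), fingers on both sides). The rear of the flange is hidden, so I'll fit its visible edge with a fixed radius.

```bash
cat > cov2.py <<'E'
from fit import *
im,_,X=cloud("wrist"); R,p=tool(); T=(X-p)@R
Z=T[...,2]; m=(Z>172)&(Z<186)&(np.hypot(T[...,0],T[...,1])<85); P=T[m]
a=(np.degrees(np.arctan2(P[:,1],P[:,0]))//4).astype(int); r=np.hypot(P[:,0],P[:,1])
Q=np.array([P[a==i][r[a==i].argmax()] for i in np.unique(a) if abs(i*4+2)<95])
f=least_squares(lambda q:np.hypot(Q[:,0]-q[0],Q[:,1]-q[1])-76.2,[0,0],loss="soft_l1"); print("centre in tool",f.x,"resid",np.abs(f.fun).max())
for _ in range(4):
    A=np.c_[P[:,:2],np.ones(len(P))]; s=np.linalg.lstsq(A,P[:,2],rcond=None)[0]; P=P[abs(P[:,2]-A@s)<2]
c=R@np.r_[f.x,s[2]]+p
print("flange plane tool",s,"world centre",c, "p",p)
E
python3 cov2.py; python3 - <<'E'
from h import *
for a in((468,100,190,0),(468.6,-43.4,190,0)): print(plan(*a))
E
```

```text
centre in tool [-0.7287288   0.46791872] resid 0.6760432764841369
flange plane tool [ 1.05085989e-02 -1.16250024e-03  1.78904742e+02] world centre [440.62018548 252.3876399  136.55831363] p [440.54548989 253.44101725 315.46203476]
[-1.535e-01  2.740e-02 -2.930e-02 -1.000e-04]
[-2.969e-01  2.800e-02 -2.910e-02 -1.000e-04]
```

```bash
python3 -m crank '-0.01 0.001 0 0; -0.03 0.003 0 0; -0.06 0.006 0 0; -0.095 0.009 0 0; -0.13 0.012 0 0; -0.165 0.016 0 0; -0.2 0.02 0 0; -0.23 0.023 0 0; -0.255 0.025 0 0; -0.275 0.027 0 0; -0.288 0.028 0 0; -0.2947 0.028 0 0; -0.2947 0.028 0 0; -0.2947 0.028 0 0; -0.2947 0.028 0 0; -0.2947 0.028 0 0'
python3 cov2.py; python3 - <<'E'
from fit import *
print(plan(468.6,-41.2,259-155,0), tool()[1])
im,_,X=cloud("top"); print("top flange",outer(X,(470,-42),125,150,95))
im,_,X=cloud("side"); Z=X[...,2]; cv2.imwrite("pics/s6.png",cv2.resize(im[130:260,150:340,::-1],None,fx=4,fy=4))
E
```

```text
t: 16.55
eef_pos: [469.1, -40.1, 316.9]
eef_rot: [-0.0, 0.707, 0.708, 0.0]
ft_force: [0.7, 0.0, -2.9]
width: 0.36
centre in tool [-0.63644523  0.39720269] resid 0.6388865043870737
flange plane tool [ 1.06230947e-02 -9.28545042e-04  1.79054550e+02] world centre [469.53548849 -40.89856181 137.960532  ] p [469.12114329 -40.28670653 317.01512897]
[-0.0009 -0.0005  0.058   0.0012] [469.12114329 -40.28670653 317.01512897]
top flange (array([470.3, -41. ,  75.5]), 'z', np.float64(137.8), 'tilt', array([0.005 , 0.0065]), 'bins', 29)
```

View pics/s6.png

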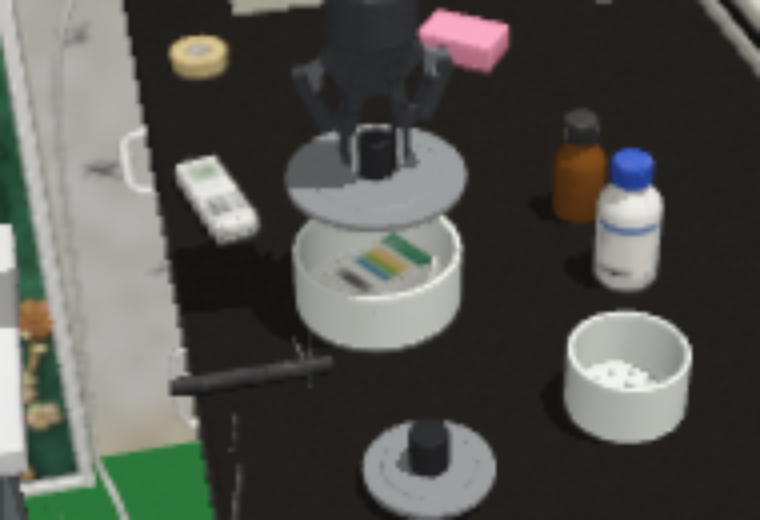

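The level cover hangs directly over the jar, with the carton visible inside. A correction of about 1 mm is needed, then a slow descent watching the force.

```bash
python3 -m crank '-0.0012 -0.0005 0.015 0; -0.0012 -0.0005 0.03 0; -0.0012 -0.0005 0.042 0; -0.0012 -0.0005 0.05 0; -0.0012 -0.0005 0.055 0; -0.0012 -0.0005 0.057 0; -0.0012 -0.0005 0.057 0; -0.0012 -0.0005 0.057 0'
python3 -m crank '0 0 0.001 0; 0 0 0.002 0; 0 0 0.003 0; 0 0 0.004 0; 0 0 0.005 0; 0 0 0.006 0; 0 0 0.006 0; 0 0 0.006 0'
python3 -c "
from h import *
print(tool()[1],robot.state()['ft_force'],robot.state()['wrist_torque'])"
```

```text
t: 17.5
eef_pos: [468.9, -42.2, 260.5]
eef_rot: [0.0, 0.707, 0.707, 0.0]
ft_force: [0.7, -0.4, -2.7]
width: 0.356
t: 18.3
eef_pos: [468.6, -42.2, 254.0]
eef_rot: [0.0, 0.707, 0.707, -0.0]
ft_force: [0.5, 0.6, -3.2]
width: 0.359
[468.59412159 -42.1714013  253.99523915] [ 0.47062545  0.57285535 -3.17823632] [-0.06445547 -0.03257292 -0.01859882]
```

```bash
python3 -m crank '0 0 0.001 0; 0 0 0.002 0; 0 0 0.003 0; 0 0 0.004 0; 0 0 0.0047 0; 0 0 0.0053 0; 0 0 0.0053 0; 0 0 0.0053 0'
python3 -m crank '0 0 0.0005 0; 0 0 0.001 0; 0 0 0.001 0; 0 0 0.001 0'
```

```text
t: 19.1
eef_pos: [468.6, -42.1, 248.7]
eef_rot: [-0.0, 0.707, 0.707, 0.0]
ft_force: [-0.6, -0.9, -2.9]
width: 0.358
t: 19.5
eef_pos: [468.6, -42.1, 247.7]
eef_rot: [-0.0, 0.707, 0.707, 0.0]
ft_force: [0.4, -0.4, -2.5]
width: 0.364
```

```bash
python3 -m crank '0 0 0.0005 0; 0 0 0.001 0; 0 0 0.001 0; 0 0 0.001 0'
python3 -c "
from h import *
im,d,X=cloud('side'); cv2.imwrite('pics/s7.png',cv2.resize(im[130:260,150:340,::-1],None,fx=4,fy=4))"
```

```text
t: 19.9
eef_pos: [468.7, -42.2, 247.6]
eef_rot: [-0.0, 0.707, 0.707, 0.0]
ft_force: [-2.1, -0.0, 6.1]
width: 0.362
```

View pics/s7.png

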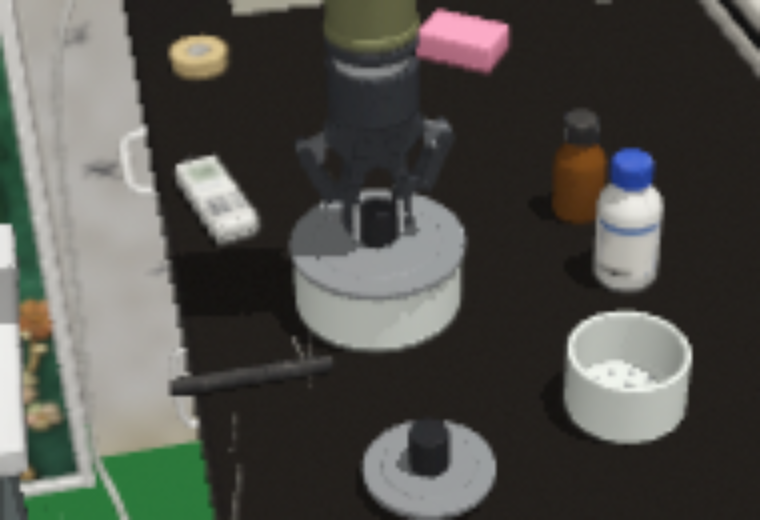

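The cover is in contact at exactly the predicted height (force up about 9 N) and looks flush on the jar all round. I'll release gently and retreat straight up.

```bash
python3 -m crank '0 0 0 0; 0 0 0 0; 0 0 0 0; 0 0 0 0; 0 0 0 0; 0 0 0 0' 0.3
python3 -m crank '0 0 -0.01 0; 0 0 -0.03 0; 0 0 -0.06 0; 0 0 -0.09 0; 0 0 -0.115 0; 0 0 -0.13 0; 0 0 -0.13 0; 0 0 -0.13 0; 0 0 -0.13 0; 0 0 -0.13 0'
python3 - <<'E'
from fit import *
im,_,X=cloud("wrist"); cv2.imwrite("pics/w8.png",im[...,::-1])
print("flange",outer(X,(469,-42),62,74,88)); print("knob",outer(X,(469,-42),98,110,25))
_,_,X=cloud("top"); print("top knob",outer(X,(469,-42),98,110,25)); print("top small knob",outer(X,(461,-273),48,62,25))
s=robot.state(); print(s["ft_force"],s["width"],s["eef_pos"])
E
```

```text
t: 20.55
eef_pos: [468.6, -42.1, 246.7]
eef_rot: [0.0, 0.707, 0.707, 0.0]
ft_force: [0.9, -0.4, 0.7]
width: 0.647
t: 21.55
eef_pos: [468.2, -42.1, 375.7]
eef_rot: [-0.001, 0.707, 0.707, -0.001]
ft_force: [0.4, -0.6, 0.8]
width: 0.656
flange (array([469.3, -43.2,  76.2]), 'z', np.float64(68.4), 'tilt', array([ 0.0003, -0.0022]), 'bins', 72)
knob (array([469.7, -43. ,  15.2]), 'z', np.float64(103.7), 'tilt', array([-0.0046, -0.0374]), 'bins', 72)Traceback (most recent call last):
  File "<stdin>", line 4, in <module>
  File "fit.py", line 8, in outer
    f=least_squares(lambda q:np.hypot(Q[:,0]-q[0],Q[:,1]-q[1])-q[2],[*c,60],loss="soft_l1")
    return func(*args, **kwargs)
    vector_fun = VectorFunction(
        fun_wrapped,
    ...<6 lines>...
        workers=workers
    )
    self._update_fun()
    ~~~~~~~~~~~~~~~~^^
    self.f = self.fun_wrapped(xp_copy(self.x))
             ~~~~~~~~~~~~~~~~^^^^^^^^^^^^^^^^^
    return np.atleast_1d(self.fun(x))
                         ~~~~~~~~^^^
    return self.f(x, *self.args, **self.kwargs)
           ~~~~~~^^^^^^^^^^^^^^^^^^^^^^^^^^^^^^
  File "fit.py", line 8, in <lambda>
    f=least_squares(lambda q:np.hypot(Q[:,0]-q[0],Q[:,1]-q[1])-q[2],[*c,60],loss="soft_l1")
                                      ~^^^^^
IndexError: too many indices for array: array is 1-dimensional, but 2 were indexed
```

View pics/w8.png

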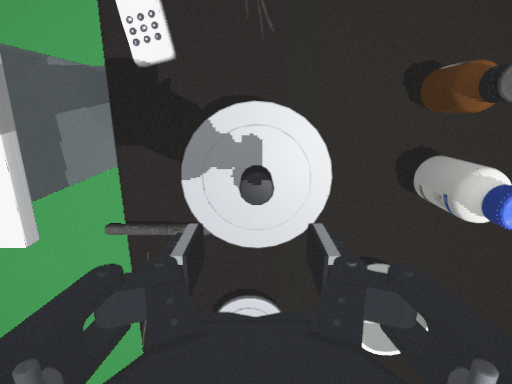

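Seen from above, the cover is seated: flange top at z=68.4 (expected 68), tilt 0.0022 rad, about 1 mm off the jar's measured centre. The top-camera check failed only because the hand hides the knob there. The arm is clear and at rest, so I'm handing in.

```bash
python3 -c "
from cell import robot
print(robot.job_done(), robot.state()['t'])"
```

```text
the job is handed in; nothing more can be done
the job is handed in; nothing more can be done
```

The carton is flat in the large jar, the large cover is seated on it and released, and the job is handed in. It was at about 22 s of the 70 s when I handed it in. No verdict was reported.

**What I did:** I gripped the carton across its width, laid it on the jar floor and released it. I then lifted the large cover by its knob and lowered it onto the rim until the contact force rose by about 9 N. After that I let go and raised the hand about 130 mm straight up.

**Last checks:**
- **Carton, before covering:** its top was at z = 38.3 mm (38 expected), tilted about 0.005 rad. It was about 2 mm from the jar's centre.
- **Cover, after release:** the flange top was at z = 68.4 mm (68 expected), tilted about 0.002 rad. It was about 1 mm from the jar centre measured earlier. The contact height also matched the prediction.
- **Bystanders:** none was approached, and they looked unmoved in the pictures. I did not re-measure them.

**Failed or disagreed:**
- **Top-camera check:** the final one on the knob failed, most likely because the hand blocked the view. That script stopped there, so its readings of the small cover's knob and of the robot's final state were not taken.
- **Camera agreement:** the wrist and top cameras differed by about 2 mm, in line with the stated calibration. I placed the cover using wrist-camera readings of jar and cover taken in the same hand orientation.

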